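# Clamp a stick in the ratchet jig

## Task

Lay the square-section wooden stick lengthwise in the trough of the ratchet clamping jig and clamp it firmly between jaw and fence by working the ratchet lever. Nobody knows how the ratchet's reversing catch is set: swing the lever clearly to its left and then clearly to its right to feel which way it bites and which way it runs loose, and if it drives the jaw open, flip the catch and work the lever back and forth until the jaw grips tight; let go of everything and leave the glue bottle, the pen pot, the mug and the flat board where they stand.

Things in the scene. Friction and masses are not known exactly. Their poses are not given: they have to be found in the camera images.
- square_stick: The workpiece: brown wooden stick of square section, 34 x 120 x 34 mm, about 0.12 kg, lying on the table. Origin: centre of its underside; y axis along its 120 mm length, z up.
- flat_board: Not needed, leave alone: a flatter, wider light wooden offcut, 45 x 140 x 22 mm. Origin: centre of its underside, y along its length.
- jig: Ratchet clamping jig, fixed: plywood base board 150 (x) x 300 (y) x 12 mm. Origin: centre of its underside, z up; +y is its left end as the robot sees it, -x its near side. Left: low fence; middle: sliding jaw; right: grey gear housing (84 x 100, top 28 mm above the table) with the ratchet wheel on a vertical axle at x = +35, y = -90 mm under the lever's round cap (100 wide, top 59 mm).
- trough (a point): Middle of the trough's floor (top of the base board, jig x = 0, y = +95, z = 12 mm). The trough lies between jaw and fence, runs along the jig's x and is 70 mm wide at jaw joint 0. Jaw and fence stand only 16 mm above its floor, so the stick in it (top 46 mm above the table) can be gripped across its 34 mm above them. Axes as the jig's.
- fence: Fixed wooden fence at the jig's left end, 110 (x) x 20 x 16 mm tall; origin at the centre of its underside on the base board (jig y = +140 mm); the face toward the trough is at jig y = +130 mm.
- jaw (a joint): Sliding jaw, a wooden bar 110 (x) x 20 x 16 mm tall. + closes (toward the fence, jig +y), - opens; -0.040 to +0.050 m, starts at 0; meets the stick lying against the fence at +0.036. Moved only by the wheel, 40 mm per rad (wheel anticlockwise from above closes); stiff, stays where left, pushes a loose stick along to the fence.
- jaw_face (a point): Point on the jaw: middle of the top edge of the face that meets the stick (28 mm above the table).
- lever (a joint): Ratchet lever on the axle; 0 = along jig -x (toward the robot), starts at 0; + = anticlockwise from above: knob to the robot's right (jig -y); - = to the left; stops at -0.6 and 0.6 rad. One way it bites and drives wheel and jaw (5 to 7 N at the knob; 11 to 14 N once the stick is squeezed well); the other way it runs loose (1 to 2 N). Teeth are 0.39 rad apart: so much may pass before it bites.
- lever_knob (a point): Centre of the top of the lever's upright round black handle: 24 mm diameter, 43 mm tall, standing on the flat lever (whose top is 56 mm above the table), top 99 mm above the table, 150 mm from the axle. Pinch it from above or push it sideways, and follow its arc.
- catch_top (a point): Top of the reversing catch: 10 mm steel pin with a 16 mm ball (top 94 mm above the table) 38 mm above the lever in its slot, 84 mm from the axle. Pivots on the lever 52 mm from the axle and snaps to rest 5 to 10 mm left or right of the lever's centre line; the side decides which way it bites. To flip: unloaded, drag the pin across to about 10 mm beyond the line (1 to 3 N; the lever may follow).
- glue_bottle: Bystander: white squeeze bottle of glue with orange cap, 56 mm wide, 192 mm tall, standing close in front of the trough, near the lever's leftmost swing. Origin: centre of its underside, z up.
- pen_pot: Bystander: grey pipe pot with pens, 54 x 64 x 139 mm, standing behind the jig. Origin: its underside, z up.
- mug: Bystander: white mug with handle, 80 x 111 x 126 mm, standing behind the jig. Origin: its underside, z up.
Mind the look-alikes: they are no part of the job. Of the things that look like the square_stick, the smaller one is meant.

How it is judged:
By the outcome, as a careful person would: the job done as asked, in the order asked, and still so for the second after the job is handed in, with the robot touching nothing.
It also fails if it takes over 72 s, if anything falls off the work surface, if the arm or the gripper's body presses on something with over 40 N, if the wrist force passes 120 N, or if a joint passes its speed limit or range.

## Robot

A 7-joint arm with a two-finger parallel gripper is mounted at the origin on a cart in front of the work surface, level with it; the furniture and walls round the work are solid. World frame = base frame: x ahead of the robot, y to its left, z up, the work surface at z = 0. Lengths are in m, angles in rad, forces in N, time in s.
With the tool pointing down it reaches from about 0.4 to 0.85 m from the base axis. Payload 10.4 kg.
Tool frame: the origin (TCP) lies midway between the tips of the shut fingers; the grasp point (between the pads) lies 19 mm behind it; z points along the fingers, y is the line along which they close (so a half turn about z gives the same grasp; the last joint's range is limited). The gripper opens to 87 mm and grips with 3 to 60 N. Pads are 19 mm wide; open, the fingers measure 117 mm over their backs; the gripper's body (75 mm by 190 mm) begins 51 mm behind the grasp point.
Start: joints at [-1.243, 0.332, -0.065, 1.46, 0.022, 1.35, -0.088], TCP at [0.215, 0.587, 0.223] pointing down, gripper open.
Joint ranges: [-2.6, 2.6], [-0.5, 2.12], [-1.47, 1.34], [0.16, 2.42], [-1.27, 4.41], [0.06, 2.06], [-2.6, 2.6]. Speed limits (rad/s): [2.22, 2.22, 2.79, 2.79, 3.14, 3.14, 3.14].

## Interface

Orientations are given as a unit quaternion [x, y, z, w].
In Python, from bench import r gives the robot as it stands.
- The arm moves only by the tool arm_command, never from a script. Its argument "moves" is one flat list of numbers, 4 for each row, row after row: the shift along the tool's x, y, z in cm, then the turn about the tool's z in degrees. A call has 1 to 12 rows; each row shifts and turns the commanded pose from where the row before left it, along the tool's axes as they then stand; what a row does not reach is not made up. A row lasts 1/12 s, in which the tool goes at most 41.7 mm and 7.16 degrees, less where a joint would pass 70% of its speed; a pose out of reach is approached as far as the arm can. A call with a gripper value outside its range is refused whole. "fingers" is the opening in per cent of the stroke, from 0 (shut) to 100 (fully open), set as the call begins (left out, the last holds). The fingers move at their own pace and stop on an object; "squeeze" is the grip in N (left out, the last holds). Time passes only in rows, so rows that do not move let the fingers close. It gives the time, the measured TCP pose, the force, the opening and the grip force at its end, in the units of the state.
- r.read_state(): the state, without advancing time (a new reading comes with each control period).
- r.camera(name): name is "side" or "top"; returns the picture (420x560x3 uint8, red, green, blue); there is no depth.
- r.camera_info(name): a dict with "fx", "fy", "cx", "cy" (pixels), "origin" and "attitude" of the camera in the world. Camera axes: x right, y up, looking along -z (the intrinsics and any distortion apply to the point x, -y, -z); pixel columns grow to the right and rows downward; lengths in m; the calibration is good to about 2 mm. A picture is of the moment at which its call begins. camera_info takes no time and is no camera call.
- r.close_job(): hands the job in; it is judged then, once.
The state is a dict: "time": time; "joint_positions": joint angles; "joint_vel": joint speeds; "joint_torque": joint torques, N m; "ee_pos": TCP position; "eef_rot": TCP orientation; "ft_force": force on the tool from outside, world axes, zero at the start; "torque": the same for the moment, N m; "width": finger opening in m; "grip_force": force on a finger pad.
Only numpy, scipy, OpenCV 4.12 (cv2) and the standard library are available. Lean on these libraries where they do the work, as an engineer would, in place of code of your own. Each camera call takes 0.05 s, during which the arm holds its last target. There are 200 camera calls.

## Working session

There is one attempt and no reset: what is moved stays moved. The work goes in short steps, Python scripts to look and compute and a tool call to move; the robot and the scene stay as the last step left them, time stands still between calls to the robot, and variables do not carry over. Pictures are saved under pics/ and viewed, at most 10 in all, crops included, and the job is handed in when it is done.

Besides the shell and the picture viewer there is one more tool, called after "Request:" in YAML: its name, and indented under it one key for each argument. arm_command: Moves the arm, as the interface text tells. Its arguments: {"type":"object","properties":{"moves":{"type":"array"},"fingers":{"type":"number"},"squeeze":{"type":"number"}},"required":["moves"]}

```bash
mkdir -p pics; python3 - <<'E'
from bench import r
import cv2,numpy as np
for n in("top","side"):
    print(n,r.camera_info(n)); cv2.imwrite(f"pics/{n}0.png",r.camera(n)[:,:,::-1])
s=r.read_state();print(s['time'],s['ee_pos'],s['eef_rot'],s['width'])
E
ls
```

```text
top {'fx': 464.7816961287334, 'fy': 464.7816961287334, 'cx': 278.5439728824775, 'cy': 204.9456547830783, 'origin': array([0.4198333 , 0.09035298, 1.49181823]), 'attitude': array([ 0.04536618, -0.04982466, -0.70366126,  0.70733319])}
side {'fx': 392.3204887208493, 'fy': 392.3204887208493, 'cx': 278.7765325651757, 'cy': 202.4602078580765, 'origin': array([ 0.61088342, -0.9053752 ,  0.54747923]), 'attitude': array([ 0.54571445, -0.00352591,  0.00996741,  0.8379045 ])}
0.1 [0.21463679 0.58663497 0.22183301] [ 1.74473903e-01  9.84661601e-01 -6.18462696e-04 -8.36710322e-05] 0.08703968346274027
pics
```

View pics/top0.png

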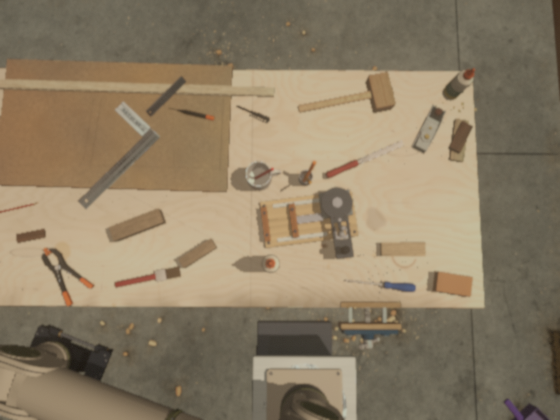

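View pics/side0.png

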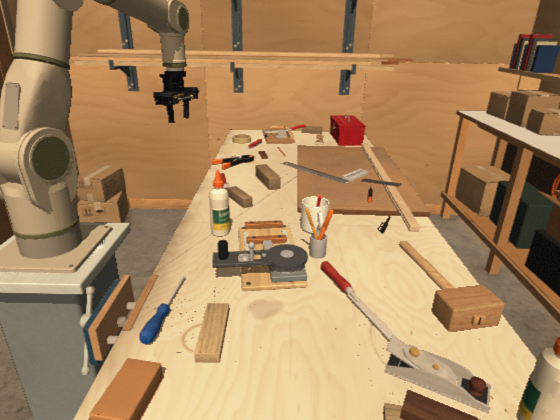

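In the top view, the square-stick look-alikes are brown block A at (136,225), the smaller brown block B at (196,253), the light flat board at (403,249) and a brick-coloured block at (453,284). By the description I choose B. The bottle is at (271,264), the jig at about (308,220), and the lever points down to its knob at about (341,245).

```bash
cat > h.py <<'E'
from bench import r
import cv2,numpy as np
from scipy.spatial.transform import Rotation as R
def ray(n,u,v,z):
    c=r.camera_info(n); d=R.from_quat(c['attitude']).apply([(u-c['cx'])/c['fx'],-(v-c['cy'])/c['fy'],-1])
    o=c['origin']; return o+d*(z-o[2])/d[2]
def proj(n,p):
    c=r.camera_info(n); q=R.from_quat(c['attitude']).inv().apply(np.array(p)-c['origin'])
    return c['cx']-c['fx']*q[0]/q[2], c['cy']+c['fy']*q[1]/q[2]
def crop(n,box,k,name):
    im=r.camera(n); x0,y0,x1,y1=box
    cv2.imwrite('pics/'+name,cv2.resize(im[y0:y1,x0:x1,::-1],None,fx=k,fy=k,interpolation=cv2.INTER_CUBIC))
E
python3 - <<'E'
from h import *
crop('top',(90,180,370,290),2.8571,'c1.png')
for a in [(136,225),(196,253)]: print(ray('top',*a,.034))
E
```

```text
[0.55136895 0.52897083 0.034     ]
[0.46480379 0.33825932 0.034     ]
```

View pics/c1.png

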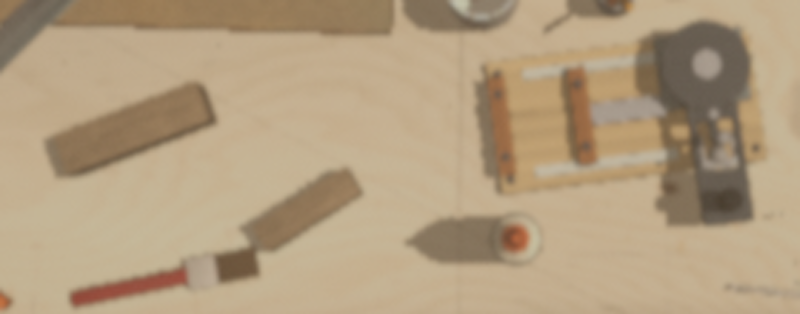

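The crop shows stick B with corners at crop (350,168), (362,193), (262,250) and (243,228), clearly smaller than A. The brush bristles end just beside its near-left end. The jig base corners are (484,65), (503,193) and (765,157), the cap is at (707,63), the knob at (728,200), the catch at about (718,150) and the bottle cap at (515,237).

```bash
python3 - <<'E'
from h import *
np.set_printoptions(precision=4,suppress=True)
P=lambda u,v,z: ray('top',90+u/2.8571,180+v/2.8571,z)
st=[P(*a,.034) for a in[(350,168),(362,193),(262,250),(243,228)]]
print('stick',*st,np.mean(st,0))
a=(st[0]+st[1]-st[2]-st[3])/2;print(np.linalg.norm(a),np.degrees(np.arctan2(a[1],a[0])))
tl,bl,br=[P(*a,.012) for a in[(484,65),(503,193),(765,157)]]
print('jig',tl,bl,br,np.linalg.norm(tl-bl),np.linalg.norm(br-bl))
x=tl-bl; y=bl-br; print('xang',np.degrees(np.arctan2(x[1],x[0])),'yang',np.degrees(np.arctan2(y[1],y[0])))
c=(tl+br)/2;print('centre',c)
cap=P(707,63,.059);kn=P(728,200,.099);print('cap',cap,'knob',kn,np.linalg.norm((cap-kn)[:2]))
print('bottle',P(515,237,.192),'catch',P(718,150,.09))
f=[P(490,72,.028),P(510,180,.028),P(566,70,.028),P(590,163,.028)];print('fence/jaw ends',*f)
for yw in (.087,):pass
for th in (8,9,10,11,12):
    t=np.radians(th);ex=np.array([np.cos(t),np.sin(t),0]);ey=np.array([-ex[1],ex[0],0])
    o=cap-ex*.035+ey*.09;print(th,'o',o,'trough',o+ey*.095,'knob',cap-.15*ex)
E
```

```text
stick [0.5093 0.2879 0.034 ] [0.4821 0.2742 0.034 ] [0.4198 0.3813 0.034 ] [0.4434 0.4028 0.034 ] [0.4636 0.3365 0.034 ]
0.12816855696389945 -60.00462307606604
jig [0.6272 0.143  0.012 ] [0.4838 0.1205 0.012 ] [ 0.5253 -0.1716  0.012 ] 0.14518711129058132 0.2949720787341021
xang 8.944046003924806 yang 98.09239896496985
centre [ 0.5763 -0.0143  0.012 ]
cap [ 0.6242 -0.1018  0.059 ] knob [ 0.4739 -0.1166  0.099 ] 0.15102162133266273
bottle [0.4335 0.1048 0.192 ] catch [ 0.5269 -0.1081  0.09  ]
fence/jaw ends [0.6171 0.1357 0.028 ] [0.4974 0.1126 0.028 ] [0.6199 0.0512 0.028 ] [0.5165 0.0245 0.028 ]
8 o [ 0.577  -0.0175  0.059 ] trough [0.5638 0.0766 0.059 ] knob [ 0.4757 -0.1227  0.059 ]
9 o [ 0.5756 -0.0184  0.059 ] trough [0.5607 0.0755 0.059 ] knob [ 0.4761 -0.1252  0.059 ]
10 o [ 0.5741 -0.0192  0.059 ] trough [0.5576 0.0743 0.059 ] knob [ 0.4765 -0.1278  0.059 ]
11 o [ 0.5727 -0.0201  0.059 ] trough [0.5546 0.0731 0.059 ] knob [ 0.477  -0.1304  0.059 ]
12 o [ 0.5713 -0.021   0.059 ] trough [0.5515 0.0719 0.059 ] knob [ 0.4775 -0.133   0.059 ]
```

```bash
cat >> h.py <<'E'
def st():
    s=r.read_state(); M=R.from_quat(s['eef_rot']).as_matrix()
    print('t%.2f'%s['time'],'p',np.round(s['ee_pos'],4),'yaw %.1f'%np.degrees(np.arctan2(M[1,1],M[0,1])),'tilt %.1f'%np.degrees(np.arccos(-M[2,2])),'F',np.round(s['ft_force'],1),'w %.4f g %.1f'%(s['width'],s['grip_force']),'q',np.round(s['joint_positions'],2))
    return s,M
def plan(legs):
    """legs: (x,y,z,yaw deg of tool y or None,rows); prints tool-axis rows from the measured pose"""
    s,M=st(); p=np.array(s['ee_pos']); a=np.degrees(np.arctan2(M[1,1],M[0,1]))
    for x,y,z,yaw,n in legs:
        yaw=a if yaw is None else yaw; q=np.array([x,y,z]); out=[]; turn=-(yaw-a)/n; d=(q-p)/n
        for i in range(n):
            t=np.radians(a); ty=np.array([np.cos(t),np.sin(t),0]); tx=np.array([-ty[1],ty[0],0])
            v=np.round(100*np.array([d@tx,d@ty,-d[2]]),2); out+=[*v.tolist(),round(turn,1)]
            p=p+(tx*v[0]+ty*v[1]-np.array([0,0,v[2]]))/100; a-=round(turn,1)
        print(n,'step mm %.1f'%(1e3*np.linalg.norm(d)),out)
E
python3 -c "
from h import *
plan([(.464,.337,.12,30,12)])"
```

```text
t0.15 p [0.2147 0.5867 0.2219] yaw 69.9 tilt 0.1 F [-0.   0.1  0.2] w 0.0871 g 0.0 q [-1.24  0.33 -0.06  1.46  0.02  1.35 -0.09]
12 step mm 30.6 [-2.67, -1.24, 0.85, np.float64(3.3), -2.73, -1.08, 0.85, np.float64(3.3), -2.79, -0.93, 0.85, np.float64(3.3), -2.84, -0.76, 0.85, np.float64(3.3), -2.88, -0.6, 0.85, np.float64(3.3), -2.91, -0.43, 0.85, np.float64(3.3), -2.93, -0.26, 0.85, np.float64(3.3), -2.94, -0.09, 0.85, np.float64(3.3), -2.94, 0.07, 0.85, np.float64(3.3), -2.93, 0.24, 0.85, np.float64(3.3), -2.91, 0.41, 0.85, np.float64(3.3), -2.88, 0.58, 0.85, np.float64(3.3)]
```

Request:
arm_command:
  moves: [-2.67,-1.24,0.85,3.3,-2.73,-1.08,0.85,3.3,-2.79,-0.93,0.85,3.3,-2.84,-0.76,0.85,3.3,-2.88,-0.6,0.85,3.3,-2.91,-0.43,0.85,3.3,-2.93,-0.26,0.85,3.3,-2.94,-0.09,0.85,3.3,-2.94,0.07,0.85,3.3,-2.93,0.24,0.85,3.3,-2.91,0.41,0.85,3.3,-2.88,0.58,0.85,3.3]
  fingers: 100
  squeeze: 25

```text
time: 1.15
ee_pos: [0.4648, 0.3361, 0.12]
eef_rot: [0.499, 0.867, -0.0, -0.0]
ft_force: [-0.3, -0.1, -0.8]
width: 0.0871
grip_force: 0.0
```

```bash
python3 -c "
from h import *
crop('side',(180,90,320,230),4.2,'c2.png')
plan([(.464,.337,.021,30,6)])
print(proj('side',(.4636,.3365,.034)))
t=np.radians(-60);d=np.array([np.cos(t),np.sin(t),0])*.06
print(*[proj('side',np.array([.4636,.3365,.034])+k*d) for k in(1,-1)])"
```

```text
t1.20 p [0.4689 0.3298 0.1184] yaw 29.5 tilt 0.2 F [ 2.8 -5.3 -0.9] w 0.0871 g 0.0 q [-0.87  0.3   0.21  1.74 -0.07  1.11 -0.13]
6 step mm 16.3 [0.14, -0.01, 1.62, np.float64(-0.1), 0.15, -0.01, 1.62, np.float64(-0.1), 0.15, -0.01, 1.62, np.float64(-0.1), 0.15, -0.01, 1.62, np.float64(-0.1), 0.15, -0.01, 1.62, np.float64(-0.1), 0.15, -0.01, 1.62, np.float64(-0.1)]
(np.float64(237.94226210813486), np.float64(192.11738051233172))
(np.float64(245.31466402868662), np.float64(198.27902283763592)) (np.float64(231.07488927181504), np.float64(186.37782702787587))
```

View pics/c2.png

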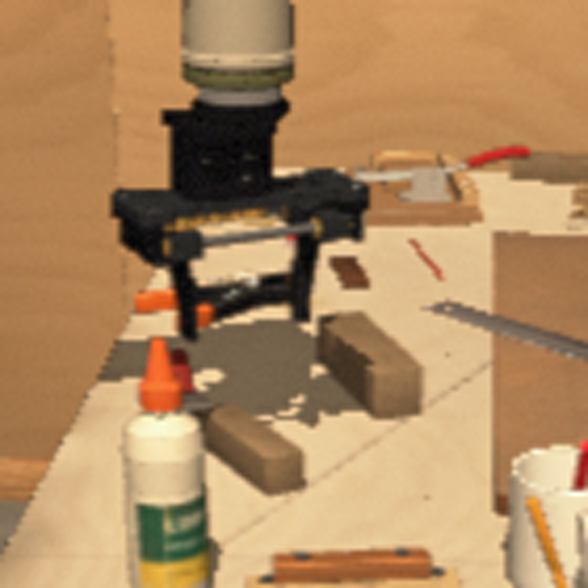

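The crop shows the open gripper above the small stick. Stick B's top is at crop (250,435), which matches my projection of (243,429). The bottle stands clear in front. I go straight down, settle and close.

Request:
arm_command:
  moves: [0,0,2,0,0,0,2,0,0,0,2,0,0,0,2,0,0,0,1.2,0,0,0,0.6,0,0,0,0,0,0,0,0,0]

```text
time: 1.87
ee_pos: [0.4644, 0.3376, 0.0231]
eef_rot: [0.498, 0.867, 0.0, 0.0]
ft_force: [-0.5, 0.9, 0.2]
width: 0.0873
grip_force: 0.0
```

Request:
arm_command:
  moves: [0,0,0,0,0,0,0,0,0,0,0,0,0,0,0,0,0,0,0,0,0,0,0,0,0,0,0,0,0,0,0,0]
  fingers: 20

```text
time: 2.53
ee_pos: [0.4641, 0.3373, 0.0226]
eef_rot: [0.498, 0.867, 0.0, -0.0]
ft_force: [-0.2, -0.1, -0.1]
width: 0.0413
grip_force: 0.0
```

Request:
arm_command:
  moves: [0,0,0,0,0,0,0,0,0,0,0,0,0,0,0,0]
  fingers: 10

```text
time: 2.87
ee_pos: [0.4642, 0.3373, 0.0226]
eef_rot: [0.498, 0.867, 0.0, 0.0]
ft_force: [1.2, 0.8, -0.3]
width: 0.034
grip_force: 24.6
```

```bash
python3 -c "
from h import *
plan([(.464,.337,.12,None,5),(.561,.079,.12,98.5,12)])"
```

```text
t2.87 p [0.4642 0.3373 0.0226] yaw 30.3 tilt 0.0 F [ 1.2  0.8 -0.3] w 0.0340 g 24.6 q [-0.86  0.42  0.19  1.81 -0.09  0.92 -0.11]
5 step mm 19.5 [-0.0, -0.01, -1.95, np.float64(-0.0), -0.0, -0.01, -1.95, np.float64(-0.0), -0.0, -0.01, -1.95, np.float64(-0.0), -0.0, -0.01, -1.95, np.float64(-0.0), -0.0, -0.01, -1.95, np.float64(-0.0)]
12 step mm 23.0 [-2.27, -0.39, 0.0, np.float64(-5.7), -2.22, -0.61, 0.0, np.float64(-5.7), -2.14, -0.83, 0.0, np.float64(-5.7), -2.05, -1.03, 0.0, np.float64(-5.7), -1.94, -1.23, 0.0, np.float64(-5.7), -1.81, -1.42, 0.0, np.float64(-5.7), -1.66, -1.59, 0.0, np.float64(-5.7), -1.49, -1.75, 0.0, np.float64(-5.7), -1.31, -1.89, 0.0, np.float64(-5.7), -1.12, -2.01, 0.0, np.float64(-5.7), -0.91, -2.11, 0.0, np.float64(-5.7), -0.7, -2.19, 0.0, np.float64(-5.7)]
```

Request:
arm_command:
  moves: [0,0,-1.2,0,0,0,-2.1,0,0,0,-2.1,0,0,0,-2.1,0,0,0,-1.5,0,0,0,-0.8,0,0,0,0,0]
  squeeze: 30

```text
time: 3.45
ee_pos: [0.4649, 0.3379, 0.1228]
eef_rot: [0.498, 0.867, 0.002, 0.0]
ft_force: [0.6, 0.7, -2.2]
width: 0.0337
grip_force: 29.5
```

Request:
arm_command:
  moves: [-2.27,-0.39,0,-5.7,-2.22,-0.61,0,-5.7,-2.14,-0.83,0,-5.7,-2.05,-1.03,0,-5.7,-1.94,-1.23,0,-5.7,-1.81,-1.42,0,-5.7,-1.66,-1.59,0,-5.7,-1.49,-1.75,0,-5.7,-1.31,-1.89,0,-5.7,-1.12,-2.01,0,-5.7,-0.91,-2.11,0,-5.7,-0.7,-2.19,0,-5.7]

```text
time: 4.45
ee_pos: [0.5609, 0.0779, 0.1194]
eef_rot: [-0.078, 0.997, -0.0, -0.001]
ft_force: [0.3, 0.3, -1.2]
width: 0.0337
grip_force: 29.5
```

Request:
arm_command:
  moves: [0,0,0,0,0,0,0,0,0,0,0,0]

```text
time: 4.7
ee_pos: [0.5607, 0.0797, 0.1197]
eef_rot: [-0.075, 0.997, 0.0, -0.001]
ft_force: [0.2, 0.2, -2.3]
width: 0.0338
grip_force: 29.5
```

```bash
python3 -c "
from h import *
crop('side',(190,150,350,300),4,'c3.png')
plan([(.561,.078,.036,98.5,6)])
t=np.radians(8.5);ex=np.array([np.cos(t),np.sin(t),0]);ey=np.array([-ex[1],ex[0],0]);o=np.array([.576,-.016,0])
f=lambda x,y,z:tuple(np.round((np.array(proj('side',o+x*ex+y*ey+np.array([0,0,z])))-[190,150])*4).astype(int).tolist())
print('base',f(-.075,-.15,.012),f(.075,-.15,.012),'fence face top',f(-.055,.13,.028),f(.055,.13,.028),'jaw face',f(-.055,.06,.028),f(.055,.06,.028),'knob',f(-.115,-.09,.099),'cap',f(.035,-.09,.059))"
```

```text
t4.75 p [0.5607 0.0803 0.1199] yaw 98.7 tilt 0.1 F [ 0.7 -0.8 -1.7] w 0.0340 g 29.5 q [-0.4   0.28  0.21  1.76 -0.07  1.11  1.55]
6 step mm 14.0 [0.0, -0.04, 1.4, np.float64(0.0), 0.0, -0.04, 1.4, np.float64(0.0), 0.0, -0.04, 1.4, np.float64(0.0), 0.0, -0.04, 1.4, np.float64(0.0), 0.0, -0.04, 1.4, np.float64(0.0), 0.0, -0.04, 1.4, np.float64(0.0)]
base (202, 552) (463, 534) fence face top (211, 299) (362, 292) jaw face (216, 346) (376, 338) knob (123, 368) cap (381, 414)
```

View pics/c3.png

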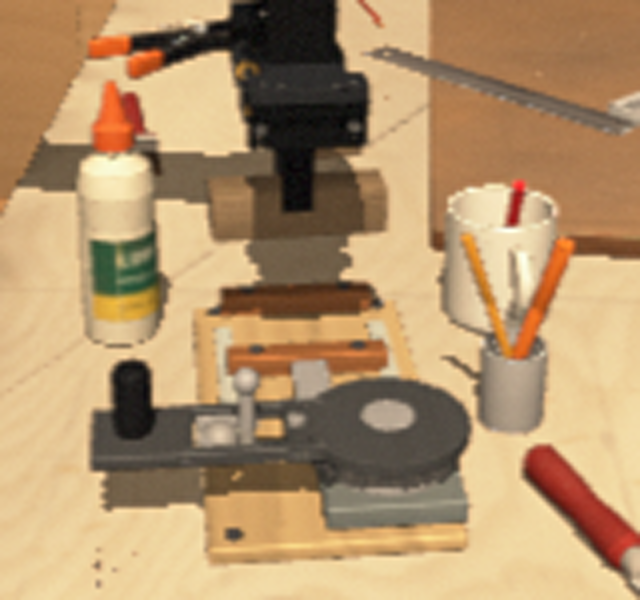

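The crop shows the stick held level over the trough, spanning x 210–387 at y≈205, with the finger at its middle. The fence is at (298,298), the jaw at (305,357), and the catch ball at (247,380) stands left (fence side) or near the line. Projections agree to a few mm (about 4 mm in x). I lower the stick.

Request:
arm_command:
  moves: [-0.1,0,1.6,0,-0.1,0,1.6,0,-0.1,0,1.6,0,0,0,1.6,0,0,0,1,0,0,0,0.6,0,0,0,0.35,0,0,0,0,0,0,0,0,0,0,0,0,0]

```text
time: 5.58
ee_pos: [0.5649, 0.0798, 0.0379]
eef_rot: [-0.076, 0.997, 0.0, 0.001]
ft_force: [-0.1, -0.2, -1.3]
width: 0.0336
grip_force: 29.5
```

Request:
arm_command:
  moves: [0,0,0.15,0,0,0,0,0,0,0,0,0]

```text
time: 5.83
ee_pos: [0.5645, 0.0797, 0.0357]
eef_rot: [-0.076, 0.997, 0.0, 0.0]
ft_force: [0.2, 0.6, -0.8]
width: 0.0338
grip_force: 29.5
```

Request:
arm_command:
  moves: [0,0,0.1,0,0,0,0,0,0,0,0,0,0,0,0,0,0,0,0,0]
  fingers: 65

```text
time: 6.25
ee_pos: [0.5645, 0.0796, 0.0346]
eef_rot: [-0.076, 0.997, 0.0, 0.0]
ft_force: [0.1, 0.6, -0.8]
width: 0.0542
grip_force: 0.0
```

Request:
arm_command:
  moves: [0,0,-1,0,0,0,-3,0,0,0,-3,0,0,0,-3,0,0,0,-1,0,0,0,0,0]

```text
time: 6.75
ee_pos: [0.5663, 0.0799, 0.1485]
eef_rot: [-0.076, 0.997, 0.001, 0.003]
ft_force: [0.3, 0.8, -0.5]
width: 0.0565
grip_force: 0.0
```

```bash
python3 - <<'E'
from h import *
from scipy.optimize import least_squares as L
def tri(t,s):
    f=lambda p:np.r_[np.array(proj('top',p))-t,np.array(proj('side',p))-s]
    o=L(f,[.5,0,.06]);return o.x.round(4),o.fun.round(1)
T=lambda u,v:np.array([90+u/2.8571,180+v/2.8571]); S=lambda u,v:np.array([190+u/4,150+v/4])
print('knob',tri(T(728,200),S(131,370)));print('cap',tri(T(707,63),S(388,414)))
print('catch',tri(T(718,150),S(247,382)))
print('bottle tip',tri(T(515,237),S(112,88)))
st()
print([ray('side',*S(131,370),.099),ray('side',*S(388,414),.059),ray('side',*S(247,382),.086)])
crop('top',(230,170,370,275),5.7,'c4.png')
E
```

```text
knob (array([ 0.4772, -0.1167,  0.0948]), array([-0.2, -1. , -0.8,  0.1]))
cap (array([ 0.6268, -0.1016,  0.0597]), array([-0. , -0.8, -0.6,  0.1]))
catch (array([ 0.5386, -0.1079,  0.0826]), array([-0.5, -3.7, -2.8,  0.3]))
bottle tip (array([0.4358, 0.1053, 0.1876]), array([-0.1, -0.8, -0.8,  0.1]))
t6.75 p [0.5663 0.0799 0.1485] yaw 98.7 tilt 0.4 F [ 0.3  0.8 -0.5] w 0.0565 g 0.0 q [-0.4   0.26  0.21  1.72 -0.06  1.16  1.55]
[array([ 0.48026643, -0.12382161,  0.099     ]), array([ 0.62831254, -0.09999192,  0.059     ]), array([ 0.54557307, -0.11226385,  0.086     ])]
```

View pics/c4.png

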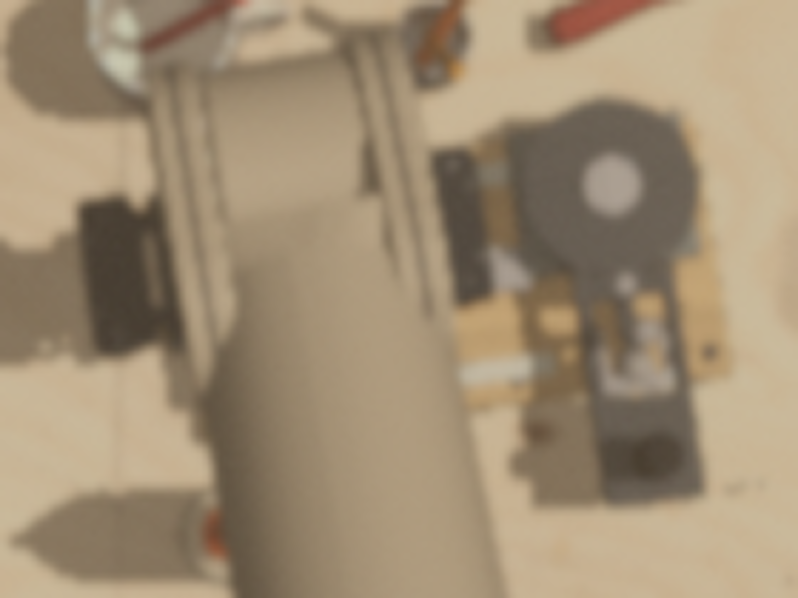

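The top crop shows the cap disc at (612,184), the pivot screw at (625,282), the catch near (650,330) and the knob top at (657,455). The gripper is over the trough and the bottle cap at (212,530) is untouched.

```bash
python3 - <<'E'
from h import *
P=lambda u,v,z: ray('top',230+u/5.7,170+v/5.7,z)
print(P(612,184,.06),P(657,455,.099),P(625,282,.058),P(650,330,.086),P(650,500,.056))
plan([(.479,-.121,.15,98.5,9),(.479,-.121,.068,98.5,6)])
E
```

```text
[ 0.62334266 -0.10136778  0.06      ] [ 0.47445273 -0.11799668  0.099     ] [ 0.56978689 -0.10805791  0.058     ] [ 0.54124652 -0.1171746   0.086     ] [ 0.45195071 -0.12029992  0.056     ]
t6.80 p [0.5652 0.0798 0.1462] yaw 98.7 tilt 0.2 F [ 0.7 -0.1 -0.2] w 0.0569 g 0.0 q [-0.4   0.26  0.21  1.72 -0.06  1.16  1.55]
9 step mm 24.3 [1.28, -2.06, -0.04, np.float64(0.0), 1.28, -2.06, -0.04, np.float64(0.0), 1.28, -2.06, -0.04, np.float64(0.0), 1.28, -2.06, -0.04, np.float64(0.0), 1.28, -2.06, -0.04, np.float64(0.0), 1.28, -2.06, -0.04, np.float64(0.0), 1.28, -2.06, -0.04, np.float64(0.0), 1.28, -2.06, -0.04, np.float64(0.0), 1.28, -2.06, -0.04, np.float64(0.0)]
6 step mm 13.6 [0.01, -0.0, 1.36, np.float64(0.0), 0.01, -0.0, 1.36, np.float64(0.0), 0.01, -0.0, 1.36, np.float64(0.0), 0.01, -0.0, 1.36, np.float64(0.0), 0.01, -0.0, 1.36, np.float64(0.0), 0.01, -0.0, 1.36, np.float64(0.0)]
```

Request:
arm_command:
  moves: [1.28,-2.06,0,0,1.28,-2.06,0,0,1.28,-2.06,0,0,1.28,-2.06,0,0,1.28,-2.06,0,0,1.28,-2.06,0,0,1.28,-2.06,0,0,1.28,-2.06,0,0,1.28,-2.06,0,0,0,0,0,0,0,0,0,0]
  fingers: 65
  squeeze: 20

```text
time: 7.72
ee_pos: [0.4774, -0.122, 0.1435]
eef_rot: [-0.075, 0.997, 0.0, -0.001]
ft_force: [0.4, 0.7, -0.3]
width: 0.0561
grip_force: 0.0
```

Request:
arm_command:
  moves: [0,0,1.4,0,0,0,1.6,0,0,0,1.6,0,0,0,1.6,0,0,0,1.2,0,0,0,0.6,0,0,0,0,0,0,0,0,0]

```text
time: 8.38
ee_pos: [0.4786, -0.1205, 0.0644]
eef_rot: [-0.076, 0.997, 0.0, -0.0]
ft_force: [-0.7, 0.2, 0.5]
width: 0.0569
grip_force: 0.0
```

Request:
arm_command:
  moves: [0,0,0,0,0,0,0,0,0,0,0,0,0,0,0,0,0,0,0,0,0,0,0,0]
  fingers: 15

```text
time: 8.88
ee_pos: [0.4786, -0.121, 0.0647]
eef_rot: [-0.076, 0.997, 0.0, 0.0]
ft_force: [-1.1, 0.4, 0.1]
width: 0.0243
grip_force: 0.3
```

```bash
cat >> h.py <<'E'
C=np.array([.6265,-.102]);RAD=.1492;PHI=np.radians(187.3)
def arc(a,b,n,yaw0=98.6,k=.5,R0=RAD):
    """rows for knob arc lever angle a->b; tool yaw = yaw0+k*theta"""
    th=np.linspace(a,b,n+1); P=C+R0*np.c_[np.cos(PHI+th),np.sin(PHI+th)]; out=[]
    y=np.radians(yaw0)+k*th
    e=np.zeros(2)
    for i in range(n):
        ty=np.array([np.cos(y[i]),np.sin(y[i])]); tx=np.array([-ty[1],ty[0]]); d=P[i+1]-P[i]+e
        v=np.round([100*d@tx,100*d@ty],2); e=d-(tx*v[0]+ty*v[1])/100
        out.append('%g, %g, 0, %g'%(v[0],v[1],round(-np.degrees(y[i+1]-y[i]),1)))
    print('%g->%g'%(a,b),', '.join(out))
E
python3 -c "
from h import *
arc(0,-.25,6);arc(-.25,-.5,6);arc(-.5,0,8);arc(0,.5,8);arc(.5,-.5,12);arc(-.5,.5,12)"
```

```text
0->-0.25 -0.03, 0.62, 0, 1.2, -0.04, 0.62, 0, 1.2, -0.05, 0.62, 0, 1.2, -0.07, 0.62, 0, 1.2, -0.07, 0.62, 0, 1.2, -0.1, 0.61, 0, 1.2
-0.25->-0.5 -0.1, 0.61, 0, 1.2, -0.12, 0.61, 0, 1.2, -0.13, 0.61, 0, 1.2, -0.14, 0.61, 0, 1.2, -0.16, 0.6, 0, 1.2, -0.17, 0.6, 0, 1.2
-0.5->0 0.22, -0.91, 0, -1.8, 0.2, -0.91, 0, -1.8, 0.16, -0.91, 0, -1.8, 0.14, -0.93, 0, -1.8, 0.11, -0.92, 0, -1.8, 0.08, -0.93, 0, -1.8, 0.05, -0.93, 0, -1.8, 0.02, -0.93, 0, -1.8
0->0.5 -0.01, -0.93, 0, -1.8, -0.04, -0.93, 0, -1.8, -0.06, -0.93, 0, -1.8, -0.1, -0.93, 0, -1.8, -0.12, -0.93, 0, -1.8, -0.15, -0.91, 0, -1.8, -0.18, -0.92, 0, -1.8, -0.22, -0.91, 0, -1.8
0.5->-0.5 0.23, 1.22, 0, 2.4, 0.18, 1.23, 0, 2.4, 0.12, 1.24, 0, 2.4, 0.08, 1.24, 0, 2.4, 0.02, 1.24, 0, 2.4, -0.02, 1.24, 0, 2.4, -0.08, 1.24, 0, 2.4, -0.14, 1.24, 0, 2.4, -0.18, 1.23, 0, 2.4, -0.23, 1.22, 0, 2.4, -0.29, 1.21, 0, 2.4, -0.33, 1.2, 0, 2.4
-0.5->0.5 0.28, -1.21, 0, -2.4, 0.24, -1.22, 0, -2.4, 0.18, -1.23, 0, -2.4, 0.13, -1.24, 0, -2.4, 0.08, -1.24, 0, -2.4, 0.03, -1.24, 0, -2.4, -0.02, -1.24, 0, -2.4, -0.08, -1.24, 0, -2.4, -0.12, -1.24, 0, -2.4, -0.18, -1.23, 0, -2.4, -0.23, -1.22, 0, -2.4, -0.28, -1.21, 0, -2.4
```

Request:
arm_command:
  moves: [-0.03,0.62,0,1.2,-0.04,0.62,0,1.2,-0.05,0.62,0,1.2,-0.07,0.62,0,1.2,-0.07,0.62,0,1.2,-0.1,0.61,0,1.2]

```text
time: 9.38
ee_pos: [0.4778, -0.0847, 0.0646]
eef_rot: [-0.012, 1.0, -0.0, -0.0]
ft_force: [-2.7, -3.8, 1.5]
width: 0.0235
grip_force: 20.0
```

Request:
arm_command:
  moves: [-0.1,0.61,0,1.2,-0.12,0.61,0,1.2,-0.13,0.61,0,1.2,-0.14,0.61,0,1.2,-0.16,0.6,0,1.2,-0.17,0.6,0,1.2]

```text
time: 9.88
ee_pos: [0.4869, -0.0484, 0.0644]
eef_rot: [0.051, 0.999, -0.0, -0.001]
ft_force: [-4.8, -3.8, 1.2]
width: 0.0234
grip_force: 21.0
```

Request:
arm_command:
  moves: [0.22,-0.91,0,-1.8,0.2,-0.91,0,-1.8,0.16,-0.91,0,-1.8,0.14,-0.93,0,-1.8,0.11,-0.92,0,-1.8,0.08,-0.93,0,-1.8,0.05,-0.93,0,-1.8,0.02,-0.93,0,-1.8]

```text
time: 10.55
ee_pos: [0.477, -0.1193, 0.0642]
eef_rot: [-0.078, 0.997, 0.002, -0.002]
ft_force: [-7.5, 8.0, 6.7]
width: 0.0232
grip_force: 20.0
```

Request:
arm_command:
  moves: [-0.01,-0.93,0,-1.8,-0.04,-0.93,0,-1.8,-0.06,-0.93,0,-1.8,-0.1,-0.93,0,-1.8]

```text
time: 10.88
ee_pos: [0.4864, -0.1558, 0.0641]
eef_rot: [-0.14, 0.99, 0.002, -0.002]
ft_force: [-8.7, 5.8, 7.2]
width: 0.0229
grip_force: 20.0
```

Request:
arm_command:
  moves: [-0.12,-0.93,0,-1.8,-0.15,-0.91,0,-1.8,-0.18,-0.92,0,-1.8,-0.22,-0.91,0,-1.8]

```text
time: 11.22
ee_pos: [0.5044, -0.1888, 0.0641]
eef_rot: [-0.201, 0.979, 0.001, -0.002]
ft_force: [-11.8, 3.1, 7.7]
width: 0.0235
grip_force: 20.5
```

```bash
python3 -c "
from h import *
st()
crop('side',(190,180,350,300),4.9,'c5.png')"
```

```text
t11.22 p [ 0.5044 -0.1888  0.0641] yaw 113.2 tilt 0.3 F [-11.8   3.1   7.7] w 0.0235 g 20.5 q [-0.03  0.3   0.35  1.88 -0.12  0.99  2.35]
```

View pics/c5.png

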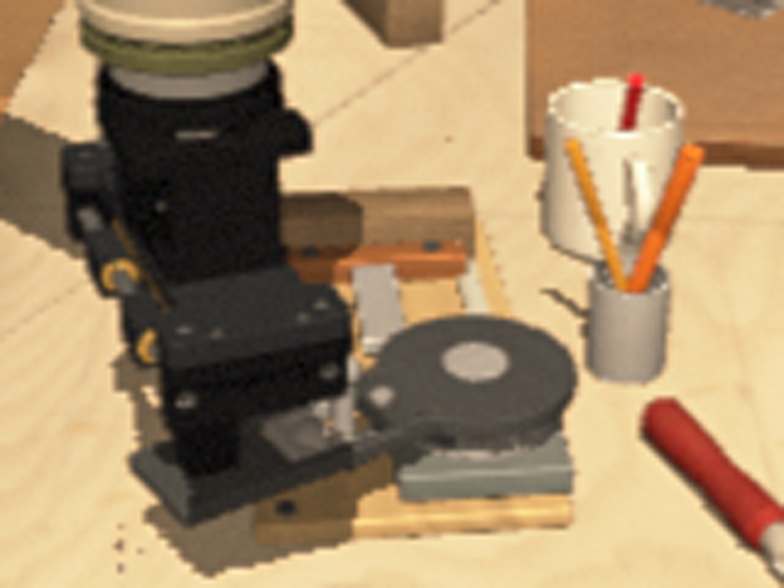

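The crop shows the gripper holding the knob with the lever to the right. The jaw (275–467, y≈262) has advanced and now stands close to the stick (y≈225), so the right swing seems to drive the jaw closed. I check that in numbers.

```bash
python3 -c "
from h import *
a=ray('side',190+385/4,150+370/4,.012);b=ray('side',190+467/4.9,180+275/4.9,.012);print(a,b)
arc(.5,-.52,12);arc(-.52,.5,12)"
```

```text
[0.62829511 0.03512918 0.012     ] [0.62579011 0.0712801  0.012     ]
0.5->-0.52 0.23, 1.25, 0, 2.4, 0.18, 1.25, 0, 2.4, 0.13, 1.26, 0, 2.4, 0.07, 1.27, 0, 2.4, 0.02, 1.27, 0, 2.4, -0.03, 1.26, 0, 2.4, -0.09, 1.27, 0, 2.4, -0.15, 1.26, 0, 2.4, -0.19, 1.25, 0, 2.4, -0.25, 1.24, 0, 2.4, -0.3, 1.24, 0, 2.4, -0.36, 1.21, 0, 2.4
-0.52->0.5 0.3, -1.23, 0, -2.4, 0.25, -1.24, 0, -2.4, 0.2, -1.26, 0, -2.4, 0.14, -1.26, 0, -2.4, 0.09, -1.26, 0, -2.4, 0.03, -1.27, 0, -2.4, -0.02, -1.27, 0, -2.4, -0.07, -1.26, 0, -2.4, -0.12, -1.26, 0, -2.4, -0.18, -1.26, 0, -2.4, -0.24, -1.25, 0, -2.4, -0.28, -1.23, 0, -2.4
```

The jaw has moved about 36 mm toward the fence: the right swing bites and closes, the left runs loose, so the catch needs no flip. I keep working the lever.

Request:
arm_command:
  moves: [0.33,1.25,0,2.4,0.28,1.25,0,2.4,0.13,1.26,0,2.4,0.07,1.27,0,2.4,0.02,1.27,0,2.4,-0.03,1.26,0,2.4,-0.09,1.27,0,2.4,-0.15,1.26,0,2.4,-0.19,1.25,0,2.4,-0.25,1.24,0,2.4,-0.3,1.24,0,2.4,-0.36,1.21,0,2.4]

```text
time: 12.27
ee_pos: [0.4849, -0.0461, 0.064]
eef_rot: [0.052, 0.999, -0.0, -0.001]
ft_force: [-2.5, -3.7, -2.6]
width: 0.0233
grip_force: 21.2
```

Request:
arm_command:
  moves: [0.3,-1.23,0,-2.4,0.25,-1.24,0,-2.4,0.2,-1.26,0,-2.4,0.14,-1.26,0,-2.4]

```text
time: 12.6
ee_pos: [0.4737, -0.0916, 0.0639]
eef_rot: [-0.036, 0.999, 0.003, -0.002]
ft_force: [-6.8, 32.5, 3.8]
width: 0.0234
grip_force: 20.2
```

Request:
arm_command:
  moves: [0.09,-1.26,0,-2.4,0.03,-1.27,0,-2.4,-0.02,-1.27,0,-2.4]

```text
time: 12.85
ee_pos: [0.4791, -0.1223, 0.0636]
eef_rot: [-0.102, 0.995, 0.006, -0.0]
ft_force: [6.2, 42.9, -7.3]
width: 0.0722
grip_force: 20.2
```

Request:
arm_command:
  moves: [-0.07,-1.26,0,-2.4,-0.12,-1.26,0,-2.4]

```text
time: 13.02
ee_pos: [0.4836, -0.1391, 0.0625]
eef_rot: [-0.145, 0.989, 0.012, -0.004]
ft_force: [-24.3, 86.0, 24.9]
width: 0.0872
grip_force: 44.5
```

The lever met a hard stop and the fingers were forced open, so I back off at once.

Request:
arm_command:
  moves: [0.05,1.2,0,2.4,0,1.2,0,2.4,0,1.2,0,2.4,0,0.6,0,0]
  fingers: 70

```text
time: 13.35
ee_pos: [0.4766, -0.1108, 0.0641]
eef_rot: [-0.077, 0.997, 0.002, 0.0]
ft_force: [4.8, 8.5, -2.2]
width: 0.06
grip_force: 4.0
```

```bash
python3 -c "
from h import *
st()
crop('side',(190,180,350,300),4.9,'c6.png')"
```

```text
t13.35 p [ 0.4766 -0.1108  0.0641] yaw 98.8 tilt 0.3 F [ 4.8  8.5 -2.2] w 0.0600 g 4.0 q [-0.18  0.2   0.35  2.01 -0.09  0.95  1.94]
```

View pics/c6.png

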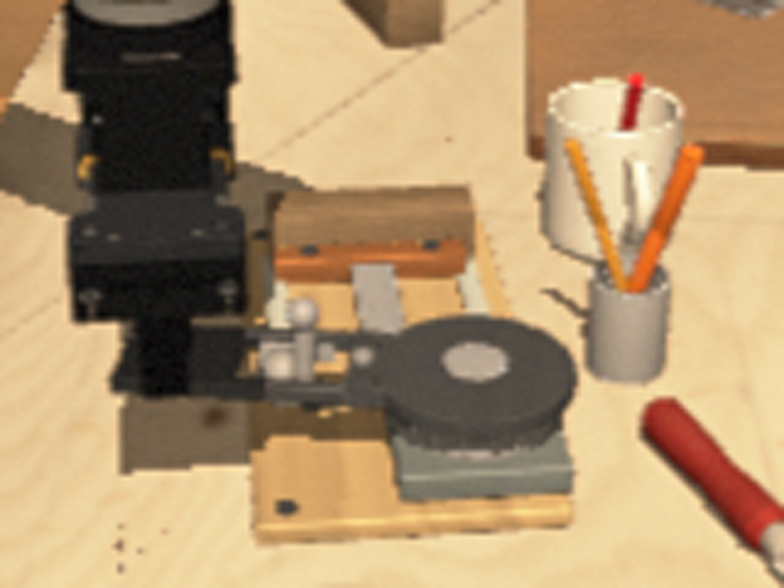

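The crop shows the stick (275–475, y≈215) held between the jaw (y≈260) and the fence. The lever is a little left of centre and the bystanders are in place. I free the fingers and retreat upward.

Request:
arm_command:
  moves: [0,0.6,0,0,0,0.4,0,0,0,0,0,0,0,0,0,0]
  fingers: 80

```text
time: 13.73
ee_pos: [0.4745, -0.1064, 0.0645]
eef_rot: [-0.076, 0.997, 0.0, -0.0]
ft_force: [0.2, 2.5, -0.1]
width: 0.069
grip_force: 1.2
```

Request:
arm_command:
  moves: [0,0.8,0,0,0,0.7,0,0,0,0,0,0,0,0,0,0]

```text
time: 14.07
ee_pos: [0.4723, -0.0912, 0.0645]
eef_rot: [-0.076, 0.997, 0.0, 0.0]
ft_force: [0.3, -0.9, 0.8]
width: 0.0698
grip_force: 0.0
```

Request:
arm_command:
  moves: [0,0,-1,0,0,0,-2.5,0,0,0,-3,0,0,0,-3,0,0,0,-3,0,0,0,-2,0,0,0,-1,0,0,0,0,0,0,0,0,0]

```text
time: 14.82
ee_pos: [0.4722, -0.0917, 0.2191]
eef_rot: [-0.076, 0.997, 0.0, -0.0]
ft_force: [0.2, -1.3, -0.5]
width: 0.0697
grip_force: 0.0
```

```bash
python3 -c "
from h import *
st()
import cv2
a=r.camera('top');b=r.camera('side')
cv2.imwrite('pics/c7.png',np.vstack([cv2.resize(a[170:275,230:370,::-1],(500,375))[:290],cv2.resize(b[180:300,190:350,::-1],(500,375))[:310]]))"
```

```text
t14.82 p [ 0.4722 -0.0917  0.2191] yaw 98.7 tilt 0.0 F [ 0.2 -1.3 -0.5] w 0.0697 g 0.0 q [-0.24  0.    0.34  1.85 -0.    1.29  1.82]
```

View pics/c7.png

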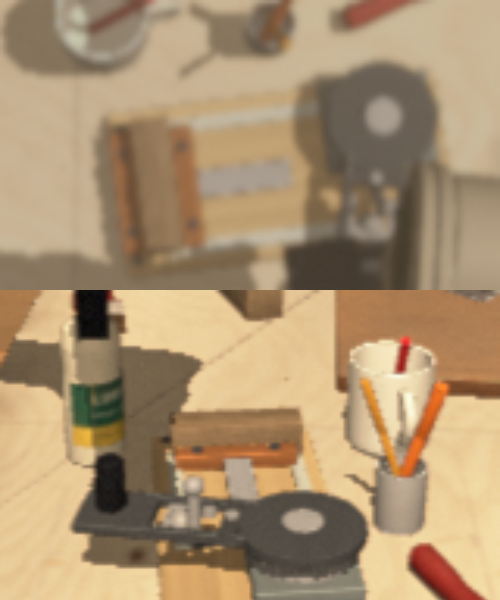

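The views show the stick flush between jaw and fence: top view x 130–180, with the fence at 120 and the jaw at 187, and no gap. The bottle, mug and pen pot still stand, the catch is unchanged, and the gripper is free above. I hand the job in.

```bash
python3 -c "
from bench import r
print(r.close_job())"
```

```text
the job is handed in; nothing more can be done
None
```

I handed the job in with the square stick clamped flush between jaw and fence; the lever bit on its right swing and closed the jaw, so the catch needed no flip, the bystanders in view still stood where they were and the gripper was clear, but on the last stroke the lever locked hard and the wrist force reached 86 N (limit 120 N), forcing the fingers open before I backed off.

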